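Let a probe down on its ratchet lift and lock it again

ROBOT

A 6-joint arm with a two-finger parallel gripper is mounted at the origin on a cart in front of the work surface, level with it; the furniture and walls round the work are solid. World frame = base frame: x ahead of the robot, y to its left, z up, the work surface at z = 0. Lengths are in m, angles in rad, forces in N, time in s.
With the tool pointing down it reaches from about 0.325 to 0.875 m from the base axis. Payload 4.4 kg.
Tool frame: the origin (TCP) lies midway between the tips of the shut fingers; the grasp point (between the pads) lies bot.grasp_offset behind it (bot.grasp_offset is the distance from the TCP to the grasp point, in m); z points along the fingers, y is the line along which they close (so a half turn about z gives the same grasp; the last joint's range is limited). The gripper opens to 85 mm and grips with 20 to 120 N. Pads are 22 mm wide; open, the fingers measure 114 mm over their backs; the gripper's body (76 mm by 85 mm) begins 54 mm behind the grasp point. The pads swing forward as they close: fully open they stand 13 mm farther back than shut.
Start: joints at [-1.383, 0.207, 1.542, -0, 1.393, -0.15], TCP at [0.191, -0.543, 0.231] pointing down, gripper open.
Joint ranges: [-2.73, 2.73], [-0.86, 2.22], [0.23, 2.46], [-1.11, 4.25], [0.08, 2.63], [-2.82, 2.82]. Speed limits (rad/s): [2.79, 2.79, 3.14, 3.14, 3.14, 3.14].

INTERFACE

Orientations are given as [roll, pitch, yaw] about the fixed x, y, z axes, in that order (R = Rz(yaw) Ry(pitch) Rx(roll)).
In Python, from bench import bot gives the robot as it stands.
- The arm moves only by the tool jog_arm, never from a script. Its argument "moves" is a list of rows, each an object with "delta_pos": the shift along the world's x, y, z in m, a list of three; "roll": the turn about the world's z in degrees. In form: [{"delta_pos": [tx, ty, tz], "roll": roll}, ...]. A call has exactly 10 rows; each row shifts and turns the commanded pose from where the row before left it; what a row does not reach is not made up. A row lasts 1/8 s, in which the tool goes at most 62.5 mm and 10.7 degrees, less where a joint would pass 70% of its speed; a pose out of reach is approached as far as the arm can. A call is refused whole if a number of a shift passes 0.0625 or a number of a turn 10.7, either way. A call with a gripper value outside its range is refused whole. "gripper" is the opening, from 0 (shut) to 1 (fully open), set as the call begins (left out, the last holds). The fingers move at their own pace and stop on an object; "squeeze" is the grip in N (left out, the last holds). Time passes only in rows, so rows that do not move let the fingers close, or fill a call up. It gives the time, the measured TCP pose, the force, the opening and the grip force at its end, in the units of the state.
- bot.get_obs(): the state, without advancing time (a new reading comes with each control period).
- bot.read_camera(name): name is "scene" or "top" or "wrist"; returns a dict with "img" (420x560x3 uint8, red, green, blue), "range_z" (420x560 float32, m along the optical axis (not along the pixel's ray), 0 where there is no reading), "K" (3x3 intrinsics, pixels), "k1" (the pictures are not rectified: a ray, as slopes to the right and down, at radius r is drawn at 1 + k1 r^2 times it, then the intrinsics apply), "R" (3x3) and "t" (3): a world point X has camera coordinates R X + t; the wrist camera has in their place "mount" (4x4, takes a point from camera to tool coordinates, whose origin is the TCP and whose axes are the flange's). Camera axes: x right, y down, z forward; pixel columns grow to the right and rows downward; lengths in m; the calibration is good to about 2 mm. A picture is of the moment at which its call begins: read the wrist's pose just before it.
- bot.sign_off(): hands the job in; it is judged then, once.
The state is a dict: "time_s": time; "qpos": joint angles; "joint_velocities": joint speeds; "tau": joint torques, N m; "ee_pos": TCP position; "ee_rot": TCP orientation; "force": force on the tool from outside, world axes, zero at the start; "ft_torque": the same for the moment, N m; "finger_gap": finger opening in m; "grip_force": force on a finger pad.
Only numpy, scipy, OpenCV 4.12 (cv2) and the standard library are available. Lean on these libraries where they do the work, as an engineer would, in place of code of your own. Each camera call takes 0.05 s, during which the arm holds its last target. There are 200 camera calls.

TASK

Let the probe down on its ratchet lift until the red pointer is level with the green flag, to within about a tooth of the ratchet: tip the pawl over by its red knob so that it parks clear of the toothed wheel, turn the star handle back, then let the pawl fall in again and turn the handle on back until the pawl, fully home in a tooth gap, stops it. Do not touch the probe or its carriage, leave the beaker under it where it is, and do not push the loose vial and timer about.

Things in the scene. Friction and masses are not known exactly. Their poses are not given: they have to be found in the camera images.
- lift: the ratchet lift's frame: blue base plate 215 x 270 x 12 mm fixed to the bench, with a shaft along the lift's x axis 100 mm above the bench. Origin on the bench under the shaft; x points to the back, y to the left seen from the front, z up. Cheek plate at x = +17 to +27 mm (up to z = 156 mm); rack, carriage and flag post (y = +80, top z = 300 mm) at x = +65 mm.
- hub (a point): centre of the star handle, on the shaft axis, lift frame (-85, 0, 100) mm. Star handle, toothed wheel, shaft and brass pinion (radius 20 mm) turn as one. Turning BACK (upper spokes go towards the lift's +y) lowers the carriage 20 mm per radian; the other way raises it. A friction brake holds it wherever it is left, even with the pawl up; turning takes about 3 to 6 N at a ball.
- wheel (a point): centre of the toothed wheel, lift frame (-10, 0, 100) mm. 16 saw teeth, 38 mm tip radius. With the pawl down it cannot go back past the next tooth face, but can always be turned the other way, clicking. One tooth is 7.9 mm of carriage travel. Which heights the teeth give is not marked: turn back until the pawl stops it, felt as a hard stop (10 to 15 N at a ball is firm enough).
- pawl (a joint): angle of the yellow pawl about its pivot (lift frame -10, +50, 138 mm; axis along x). 0: fully home in a tooth gap; about 0.13: riding on a tooth tip; 1.15: parked against its stop on the +y side. It grows as the knob goes towards +y. Weighted by its knob: below about 0.35 it falls home, above about 0.45 it falls to the parked stop, and it stays at either end.
- pawl_knob (a point): centre of the red ball (20 mm across) on top of the pawl's yellow thumb lever, 55 mm from the pivot. Pawl home: at y = +31, z = 190 mm of the lift frame; parked: about y = +88, z = 178 mm. A shut finger pushes it sideways along the lift's y, with a few newtons at most.
- spoke0 (a point): centre of the black ball (19 mm across) at the end of one of the star handle's five spokes, 65 mm from the shaft axis, in the plane x = -85 mm of the lift; spokes are 72 degrees apart, rods 9 mm thick. There is room for a finger between neighbouring balls; an upper spoke can be pushed sideways along the lift's y from about 40 degrees before the top to 35 past it.
- spoke1 (a point): ball of the next spoke, 72 degrees farther on towards +y over the top
- spoke2 (a point): ball of the third spoke
- spoke3 (a point): ball of the fourth spoke
- spoke4 (a point): ball of the fifth spoke; it is the next to come up over the top after spoke0 when the handle is turned back
- pointer (a point): tip of the red cone pointer on the carriage arm, on the lift's +y side, 275 mm above the bench at the start; it moves only up and down
- mark (a point): tip of the green flag's cone, pointing at the pointer from the +y side; 27 to 60 mm below the pointer's height at the start. Fixed to its post. The pointer is level with it when both tips have the same height.
- carriage: the sliding carriage: steel rack, aluminium arm 150 x 12 x 14 mm and, hanging from its -y end, a grey probe 12 mm across that reaches 156 mm below the arm into the beaker. Origin at the middle height of the arm above the shaft, at x = +65 mm of the lift. Not to be touched.
- sample_beaker_mid (a point): centre (half-way up) of the loose glass beaker, 82 x 78 x 84 mm, standing on the lift's base under the probe
- vial_mid (a point): centre of a loose small vial with white cap, 27 mm across, 60 mm tall: a bystander
- timer_mid (a point): centre of a loose white timer, 24 x 64 x 52 mm: a bystander

How it is judged:
By the outcome, as a careful person would: the job done as asked, in the order asked, and still so for the second after the job is handed in, with the robot touching nothing.
It also fails if it takes over 67 s, if anything falls off the work surface, if the arm or the gripper's body presses on something with over 40 N, if the wrist force passes 120 N, or if a joint passes its speed limit or range.

## Working session

There is one attempt and no reset: what is moved stays moved. The work goes in short steps, Python scripts to look and compute and a tool call to move; the robot and the scene stay as the last step left them, time stands still between calls to the robot, and variables do not carry over. Pictures are saved under pics/ and viewed, at most 10 in all, crops included, and the job is handed in when it is done.

Besides the shell and the picture viewer there is one more tool, called after "Call:" as name(argument=value, ...), one argument or row to a line, values as JSON. jog_arm: Moves the arm, as the interface text tells. Its arguments: {"type":"object","properties":{"moves":{"type":"array"},"gripper":{"type":"number"},"squeeze":{"type":"number"}},"required":["moves"]}

```bash
mkdir -p pics
cat > h.py <<'E'
import numpy as np, cv2
from bench import bot
def cam(n):
    c=bot.read_camera(n); return c
def ray(c,u,v):
    K=c["K"]; p=np.array([(u-K[0,2])/K[0,0],(v-K[1,2])/K[1,1]]); q=p.copy()
    for _ in range(20): q=p/(1+c["k1"]*(q@q))
    return np.array([q[0],q[1],1.0])
def ext(c,o=None):
    if "R" in c: return c["R"].T, -c["R"].T@c["t"]
    from scipy.spatial.transform import Rotation as Ro
    Rt=Ro.from_euler("xyz",o["ee_rot"]).as_matrix(); M=np.array(c["mount"])
    return Rt@M[:3,:3], Rt@M[:3,3]+np.array(o["ee_pos"])
def pt(c,u,v,o=None,z=None):
    A,b=ext(c,o); return A@(ray(c,u,v)*(c["range_z"][int(v),int(u)] if z is None else z))+b
def cloud(c,o=None):
    H,W=c["range_z"].shape; uu,vv=np.meshgrid(np.arange(W),np.arange(H)); K=c["K"]
    p=np.stack([(uu-K[0,2])/K[0,0],(vv-K[1,2])/K[1,1]],-1); q=p.copy()
    for _ in range(20): q=p/(1+c["k1"]*(q**2).sum(-1,keepdims=True))
    X=np.concatenate([q,np.ones((H,W,1))],-1)*c["range_z"][...,None]
    A,b=ext(c,o); return X@A.T+b
def tri(rays):
    # list of (origin,dir)
    S=np.zeros((3,3)); r=np.zeros(3)
    for o,d in rays:
        d=d/np.linalg.norm(d); P=np.eye(3)-np.outer(d,d); S+=P; r+=P@o
    return np.linalg.solve(S,r)
def save(c,name): cv2.imwrite("pics/"+name,c["img"][...,::-1])
E
python3 - <<'E'
from h import *
o=bot.get_obs(); print(o, bot.grasp_offset)
for n in ["scene","top"]:
    c=cam(n); save(c,n+"0.png"); A,b=ext(c); print(n,b.round(3),A[:,2].round(2),c["K"][0,0])
E
```

```text
{'time_s': 0.0, 'qpos': array([-1.38351124e+00,  2.07456499e-01,  1.54298306e+00,  2.04299162e-05,
        1.39346704e+00, -1.50487495e-01]), 'joint_velocities': array([-0.00071151,  0.00026525,  0.00211189, -0.00078316, -0.00073366,
        0.00032986]), 'tau': array([-1.37055290e-04, -3.83034110e+01, -2.91596335e+01, -3.94467206e-04,
        1.04818153e-02, -4.46374611e-05]), 'ee_pos': array([ 0.19040621, -0.54175373,  0.23009122]), 'ee_rot': array([-3.13930787e+00, -3.66780785e-04,  3.37768539e-01]), 'force': array([-0.74620374, -0.19002819, -0.01998436]), 'ft_torque': array([ 0.02704659, -0.04445309, -0.01282267]), 'grip_force': 0.0, 'finger_gap': 0.08518728084010223} 0.0187
scene [-0.01   0.861  0.625] [ 0.56 -0.69 -0.45] 492.2937404590297
top [0.424 0.151 1.006] [ 0.15 -0.02 -0.99] 379.83259897484965
```

View pics/scene0.png

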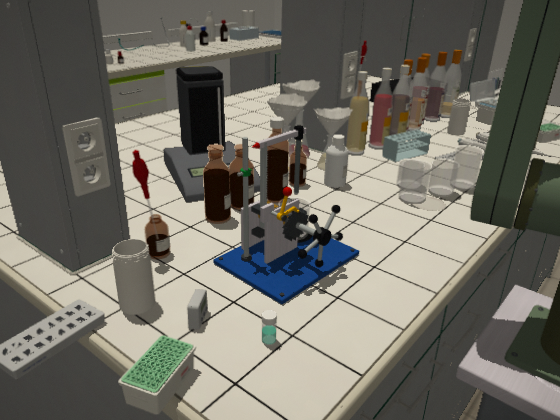

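View pics/top0.png

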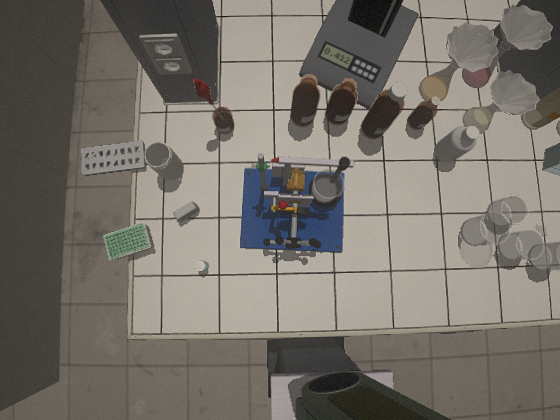

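The scene view shows the lift with its star hub near (322,236), red knob at (287,191), pointer at (257,145) and flag at (247,173). The top view shows the blue base spanning columns 241–344 and rows 168–251. I'll measure these next.

```bash
cat > m.py <<'E'
from h import *
def blobs(mask,mn=6):
    n,l,s,c=cv2.connectedComponentsWithStats(mask.astype(np.uint8)); return [(s[i,4],c[i],l==i) for i in range(1,n) if s[i,4]>=mn]
def red(c):
    h=cv2.cvtColor(c["img"],cv2.COLOR_RGB2HSV); return ((h[...,0]<6)|(h[...,0]>174))&(h[...,1]>180)&(h[...,2]>90)
def green(c):
    h=cv2.cvtColor(c["img"],cv2.COLOR_RGB2HSV); return (h[...,0]>50)&(h[...,0]<80)&(h[...,1]>120)&(h[...,2]>40)
E
python3 - <<'E'
from m import *
s=cam("scene");t=cam("top")
Xt=cloud(t);Xs=cloud(s)
h=cv2.cvtColor(t["img"],cv2.COLOR_RGB2HSV); bl=(h[...,0]>100)&(h[...,0]<125)&(h[...,1]>150)
A,b=ext(t)
m=np.zeros(bl.shape,bool)
for a,c,k in blobs(bl,40):
    if 235<c[0]<350 and 160<c[1]<255: m|=k
P=Xt[m]; P=P[abs(P[:,2]-.012)<.008]; print("z",np.median(P[:,2]),len(P))
r=cv2.minAreaRect((P[:,:2]*1000).astype(np.float32)); print(r)
for nm,c,X in (("s",s,Xs),("t",t,Xt)):
    for f in (red,green):
        for a,ce,k in blobs(f(c)):
            p=np.median(X[k],0)
            if .2<p[0]<.8 and -.3<p[1]<.4: print(nm,f.__name__,a,ce.round(1),p.round(4), X[k].min(0).round(3),X[k].max(0).round(3))
E
python3 - <<'E'
import cv2
s=cv2.imread('pics/scene0.png')[110:300,200:380]; t=cv2.imread('pics/top0.png')[145:265,230:360]
a=cv2.resize(s,None,fx=3.1,fy=3.1,interpolation=cv2.INTER_CUBIC)
cv2.imwrite('pics/cs.png',a)
E
```

```text
z nan 0
((0.0, 0.0), (0.0, 0.0), 0.0)
s red 19 [255.9 144.8] [0.6361 0.1403 0.2799] [0.63  0.133 0.275] [0.64  0.147 0.282]
s red 41 [286.6 189.6] [0.5598 0.129  0.1973] [0.555 0.119 0.193] [0.569 0.136 0.203]
s green 61 [245.8 171.8] [0.635  0.1731 0.2303] [0.629 0.152 0.221] [0.651 0.179 0.234]
s green 9 [263.8 330.6] [0.4369 0.3422 0.0314] [0.432 0.341 0.029] [0.442 0.344 0.037]
s green 23 [272.2 330.6] [0.4242 0.3343 0.0344] [0.422 0.326 0.028] [0.427 0.338 0.039]
t green 10 [265.9 165.6] [0.6398 0.1615 0.2309] [0.635 0.153 0.227] [0.645 0.164 0.233]
  return _methods._mean(a, axis=axis, dtype=dtype,
  ret = ret.dtype.type(ret / rcount)
```

View pics/cs.png

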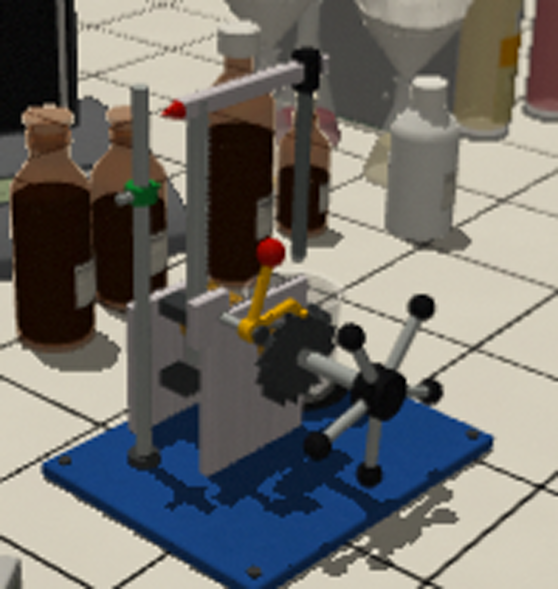

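The crop shows the star's five balls at scene pixels (336,209), (313,219), (339,236), (303,254) and (319,263), with the hub at (322,237). The red knob is up on the home side.

```bash
cat >> m.py <<'E'
def plate(c):
    h=cv2.cvtColor(c["img"],cv2.COLOR_RGB2HSV); bl=(h[...,0]>95)&(h[...,0]<130)&(h[...,1]>120)
    X=cloud(c); return X[bl&(abs(X[...,2]-.012)<.01)&(X[...,0]>.3)&(X[...,0]<.85)&(abs(X[...,1]-.07)<.25)]
E
python3 - <<'E'
from m import *
s=cam("scene");t=cam("top")
for c in (s,t):
    P=plate(c); print(len(P),np.median(P[:,2]),cv2.minAreaRect((P[:,:2]*1000).astype(np.float32)))
# balls in scene: intersect with dark ones depth
for u,v in [(335.8,209),(313.2,219),(339.4,236.1),(302.6,253.5),(319.4,262.9),(322,236.8)]:
    print((u,v),pt(s,u,v).round(4))
# top view star: dark pixels in z range
X=cloud(t)
print(s["img"][209,336],t["img"][242,292])
A1,b1=ext(s);A2,b2=ext(t)
k=red(t)
for a,ce,_ in blobs(cv2.inRange(cv2.cvtColor(t["img"],cv2.COLOR_RGB2HSV),(0,120,60),(8,255,255))>0,3):
    if 240<ce[0]<350 and 140<ce[1]<260: print("topred",a,ce,pt(t,*ce).round(4))
P=X[(X[...,0]>.42)&(X[...,0]<.5)&(X[...,1]>-.05)&(X[...,1]<.25)&(X[...,2]>.09)]
print(len(P),np.c_[P].round(3)[::3])
E
```

```text
4362 0.013362799799062908 ((579.9619140625, 94.18482971191406), (273.41851806640625, 216.87152099609375), 85.96695709228516)
2852 0.012393990379013342 ((580.1206665039062, 94.174560546875), (265.95672607421875, 209.70191955566406), 85.8564682006836)
(335.8, 209) [0.4778 0.0649 0.1558]
(313.2, 219) [0.4838 0.138  0.1591]
(339.4, 236.1) [0.4772 0.0418 0.0801]
(302.6, 253.5) [0.4851 0.167  0.0907]
(319.4, 262.9) [0.4809 0.1091 0.0414]
(322, 236.8) [0.4747 0.1153 0.1114]
[14 16 15] [46 45 44]
topred 27 [275.59259259 159.77777778] [0.6377 0.1398 0.2804]
topred 49 [282.30612245 204.16326531] [0.5619 0.1261 0.2016]
1310 [[0.424 0.151 1.006]
 [0.424 0.151 1.006]
 [0.424 0.151 1.006]
 ...
 [0.424 0.151 1.006]
 [0.424 0.151 1.006]
 [0.424 0.151 1.006]]
```

Call:
jog_arm(
  moves=[
    {"delta_pos": [0.0225, 0.039, 0.012], "roll": 4.2},
    {"delta_pos": [0.0225, 0.039, 0.012], "roll": 4.2},
    {"delta_pos": [0.0225, 0.039, 0.012], "roll": 4.2},
    {"delta_pos": [0.0225, 0.039, 0.012], "roll": 4.2},
    {"delta_pos": [0.0225, 0.039, 0.012], "roll": 4.2},
    {"delta_pos": [0.0225, 0.039, 0.01], "roll": 4.2},
    {"delta_pos": [0.0225, 0.039, 0], "roll": 4.2},
    {"delta_pos": [0.0225, 0.039, 0], "roll": 4.2},
    {"delta_pos": [0.0225, 0.039, 0], "roll": 4.2},
    {"delta_pos": [0.0225, 0.039, 0], "roll": 4.2},
  ],
  gripper=0,
)

```text
time_s: 1.55
ee_pos: [0.4161, -0.1511, 0.3015]
ee_rot: [3.141, 0.0, 1.073]
force: [-0.1, 0.0, 0.2]
finger_gap: -0.0
grip_force: 0.0
```

```bash
cat > tips.py <<'E'
from m import *
O=np.array([.570,.0945,0]); a=np.radians(-4.1); ex=np.array([np.cos(a),np.sin(a),0]); ey=np.array([-ex[1],ex[0],0])
def lift(p): d=np.asarray(p)-O; return np.array([d@ex,d@ey,p[2]])
def onx(c,u,v,x,o=None):
    A,b=ext(c,o); d=A@ray(c,u,v); k=(x-(b-O)@ex)/(d@ex); return lift(b+k*d)
if __name__=="__main__":
    print(bot.get_obs()["ee_pos"],bot.get_obs()["ee_rot"],bot.get_obs()["force"])
    for n in ("scene","top"):
        c=cam(n);X=cloud(c)
        for f in (red,green):
            for ar,ce,k in blobs(f(c),4):
                p=np.median(X[k],0)
                if .6<p[0]<.68 and .1<p[1]<.2 and p[2]>.15:
                    v,u=np.nonzero(k); print(n,f.__name__,ar,[ (x,v[u==x].mean().round(1),(u==x).sum(), onx(c,x,v[u==x].mean(),.065)[1:].round(4).tolist()) for x in np.unique(u)])
E
python3 tips.py; python3 -c "
from h import *
c=cam('wrist');print(np.round(c['mount'],3),c['K'][0,0])"
```

```text
[ 0.41609707 -0.15114879  0.30145966] [3.14086681e+00 3.41088547e-05 1.07315102e+00] [-0.07159608  0.02458222  0.23265476]
scene red 21 [(np.int64(253), np.float64(145.5), np.int64(2), [0.0563, 0.2791]), (np.int64(254), np.float64(145.5), np.int64(2), [0.0534, 0.2784]), (np.int64(255), np.float64(145.0), np.int64(3), [0.0506, 0.2788]), (np.int64(256), np.float64(145.0), np.int64(5), [0.0477, 0.2781]), (np.int64(257), np.float64(145.0), np.int64(5), [0.0448, 0.2774]), (np.int64(258), np.float64(144.0), np.int64(3), [0.0419, 0.2789]), (np.int64(259), np.float64(145.0), np.int64(1), [0.039, 0.276])]
scene green 63 [(np.int64(240), np.float64(169.5), np.int64(2), [0.0934, 0.2363]), (np.int64(241), np.float64(169.0), np.int64(3), [0.0906, 0.2366]), (np.int64(242), np.float64(169.5), np.int64(4), [0.0879, 0.2347]), (np.int64(243), np.float64(173.0), np.int64(7), [0.0853, 0.2262]), (np.int64(244), np.float64(173.0), np.int64(7), [0.0824, 0.2254]), (np.int64(245), np.float64(172.5), np.int64(6), [0.0796, 0.2257]), (np.int64(246), np.float64(173.5), np.int64(6), [0.0768, 0.2226]), (np.int64(2
[... 328 characters left out ...]
reen 6 [(np.int64(257), np.float64(165.0), np.int64(5), [0.0888, 0.2321]), (np.int64(258), np.float64(166.0), np.int64(1), [0.0869, 0.2246])]
top green 10 [(np.int64(264), np.float64(168.0), np.int64(1), [0.0745, 0.2109]), (np.int64(265), np.float64(165.0), np.int64(5), [0.0719, 0.2353]), (np.int64(266), np.float64(165.0), np.int64(1), [0.0698, 0.2357]), (np.int64(267), np.float64(166.0), np.int64(1), [0.0678, 0.2283]), (np.int64(268), np.float64(166.0), np.int64(1), [0.0656, 0.2287]), (np.int64(269), np.float64(166.0), np.int64(1), [0.0635, 0.2292])]
[[-0.    -0.964 -0.266  0.067]
 [ 1.     0.    -0.001  0.   ]
 [ 0.001 -0.266  0.964 -0.142]
 [ 0.     0.     0.     1.   ]] 330.7414634264799
```

Call:
jog_arm(
  moves=[
    {"delta_pos": [0.0197, 0.0341, 0], "roll": 3.5},
    {"delta_pos": [0.0197, 0.0341, 0], "roll": 3.5},
    {"delta_pos": [0.0197, 0.0341, 0], "roll": 3.5},
    {"delta_pos": [0.0197, 0.0341, 0], "roll": 3.5},
    {"delta_pos": [0.0197, 0.0341, 0], "roll": 3.5},
    {"delta_pos": [0.0197, 0.0341, 0], "roll": 3.5},
    {"delta_pos": [0.0197, 0.0341, 0], "roll": 3.5},
    {"delta_pos": [0, 0, -0.03], "roll": 0},
    {"delta_pos": [0, 0, -0.03], "roll": 0},
    {"delta_pos": [0, 0, 0], "roll": 0},
  ],
)

```text
time_s: 2.95
ee_pos: [0.5514, 0.085, 0.2381]
ee_rot: [-3.135, 0.001, 1.497]
force: [-0.4, 0.6, -0.3]
finger_gap: 0.0001
grip_force: 0.0
```

```bash
cat > look.py <<'E'
import sys
from tips import *
o=bot.get_obs(); c=cam("wrist"); X=cloud(c,o)
print(lift(o["ee_pos"]).round(4),o["force"].round(1))
for f in (red,green):
    for ar,ce,k in blobs(f(c),8):
        if len(X[k&(c["range_z"]>0)]):
            P=np.array([lift(p) for p in X[k&(c["range_z"]>0)]])
            print(f.__name__,ar,ce.round(0),"med",np.median(P,0).round(4),"lo",np.percentile(P,3,axis=0).round(4),"hi",np.percentile(P,97,axis=0).round(4))
if len(sys.argv)>1: save(c,sys.argv[1])
E
python3 look.py w1.png
```

```text
[-0.0179 -0.0108  0.2381] [-0.4  0.6 -0.3]
red 1254 [545. 147.] med [0.0624 0.0484 0.2778] lo [0.0586 0.0434 0.2749] hi [0.0657 0.0571 0.2809]
red 860 [295. 172.] med [-0.0104  0.03    0.1964] lo [-0.0186  0.0218  0.1916] hi [-0.0022  0.0373  0.1993]
green 1726 [464.  74.] med [0.0587 0.0745 0.2302] lo [0.0534 0.0635 0.2223] hi [0.0696 0.0869 0.2319]
```

View pics/w1.png

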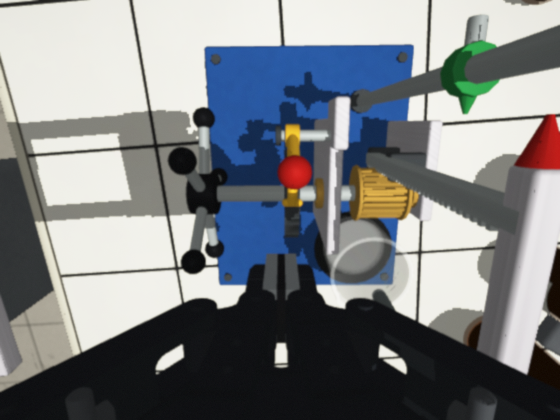

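The wrist view shows the red knob at (295,172), the star at (205,185), the green flag tip at (464,110) and the red pointer tip at (548,118). The shut fingers at (283,270) are on the knob's -y side, as planned. Next I tip the pawl.

Call:
jog_arm(
  moves=[
    {"delta_pos": [0.005, 0, -0.028], "roll": 0},
    {"delta_pos": [0, 0, -0.028], "roll": 0},
    {"delta_pos": [0, 0, 0], "roll": 0},
    {"delta_pos": [0.0007, 0.01, 0], "roll": 0},
    {"delta_pos": [0.0007, 0.01, 0], "roll": 0},
    {"delta_pos": [0.0006, 0.008, 0], "roll": 0},
    {"delta_pos": [0.0006, 0.008, 0], "roll": 0},
    {"delta_pos": [0.0006, 0.008, 0], "roll": 0},
    {"delta_pos": [0.0006, 0.008, 0], "roll": 0},
    {"delta_pos": [0.0006, 0.008, 0], "roll": 0},
  ],
)

```text
time_s: 4.25
ee_pos: [0.5628, 0.1468, 0.1851]
ee_rot: [-3.141, -0.0, 1.499]
force: [1.1, 0.1, 0.6]
finger_gap: 0.0
grip_force: 0.0
```

```bash
cat >> look.py <<'E'
for f,sg in ((red,1),(green,-1)):
    k=f(c)&(c["range_z"]>0); P=np.array([lift(p) for p in X[k]]); P=P[(P[:,0]>.05)&(P[:,0]<.08)&(P[:,2]>.18)]
    if len(P)>20:
        y=P[:,1]*sg; q=P[(y>np.percentile(y,90))]; print(f.__name__,"tip",np.median(q,0).round(4),len(q))
E
python3 look.py
```

```text
[-0.011   0.0516  0.1851] [1.1 0.1 0.6]
red 1326 [282. 193.] med [-0.0105  0.0885  0.1831] lo [-0.0186  0.0803  0.1779] hi [-0.0024  0.0956  0.186 ]
green 3018 [503. 249.] med [0.0582 0.0816 0.2301] lo [0.0534 0.0638 0.2205] hi [0.072  0.0878 0.2317]
green tip [0.0628 0.0662 0.228 ] 297
```

Call:
jog_arm(
  moves=[
    {"delta_pos": [0, 0, 0.05], "roll": 0},
    {"delta_pos": [-0.0277, -0.0421, 0], "roll": 0},
    {"delta_pos": [-0.0277, -0.0421, 0], "roll": 0},
    {"delta_pos": [-0.0277, -0.0421, 0], "roll": 0},
    {"delta_pos": [0, 0, -0.03], "roll": 0},
    {"delta_pos": [0, 0, -0.04], "roll": 0},
    {"delta_pos": [0, 0, -0.025], "roll": 0},
    {"delta_pos": [0, 0, 0], "roll": 0},
    {"delta_pos": [0, 0, 0], "roll": 0},
    {"delta_pos": [0, 0, 0], "roll": 0},
  ],
)

```text
time_s: 5.55
ee_pos: [0.4811, 0.0198, 0.142]
ee_rot: [3.138, 0.0, 1.499]
force: [0.4, 0.5, -1.1]
finger_gap: 0.0001
grip_force: 0.0
```

```bash
python3 look.py w2.png; python3 tips.py | grep -v top | cut -c1-600
```

```text
[-0.0833 -0.0809  0.142 ] [ 0.4  0.5 -1.1]
[0.48099446 0.01978407 0.14181505] [3.13852264e+00 2.16029774e-04 1.49859211e+00] [ 0.1667415  -0.40889042  0.011803  ]
scene red 23 [(np.int64(253), np.float64(145.5), np.int64(2), [0.0563, 0.2791]), (np.int64(254), np.float64(145.5), np.int64(2), [0.0534, 0.2784]), (np.int64(255), np.float64(145.0), np.int64(3), [0.0506, 0.2788]), (np.int64(256), np.float64(145.0), np.int64(5), [0.0477, 0.2781]), (np.int64(257), np.float64(145.0), np.int64(5), [0.0448, 0.2774]), (np.int64(258), np.float64(144.5), np.int64(4), [0.0419, 0.2778]), (np.int64(259), np.float64(145.5), np.int64(2), [0.039, 0.2749])]
scene green 63 [(np.int64(240), np.float64(169.5), np.int64(2), [0.0934, 0.2363]), (np.int64(241), np.float64(169.0), np.int64(3), [0.0906, 0.2366]), (np.int64(242), np.float64(169.5), np.int64(4), [0.0879, 0.2347]), (np.int64(243), np.float64(173.0), np.int64(7), [0.0853, 0.2262]), (np.int64(244), np.float64(173.0), np.int64(7), [0.0824, 0.2254]), (np.int64(245), np.float64(173.0), np.int64(7), [0.0796, 0.2245]), (np.int64(246), np.float64(173.0), np.int64(5), [0.0768, 0.2237]), (np.int64(247), np.float64(173.0), np.int64(5), [0.074, 0.2229]), (np.int64(248), np.float64(171.5), np.int64(8), [Traceback (most recent call last):
  File "look.py", line 12, in <module>
    k=f(c)&(c["range_z"]>0); P=np.array([lift(p) for p in X[k]]); P=P[(P[:,0]>.05)&(P[:,0]<.08)&(P[:,2]>.18)]
                                                                       ~^^^^^
IndexError: too many indices for array: array is 1-dimensional, but 2 were indexed
```

View pics/w2.png

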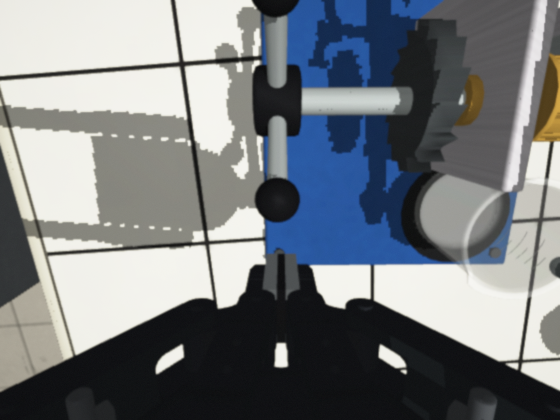

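The view shows the shut fingers at (281,265), right behind the lower ball at (277,200) and in line with it. Next I push it towards +y.

Call:
jog_arm(
  moves=[
    {"delta_pos": [0.0007, 0.0095, 0], "roll": 0},
    {"delta_pos": [0.0007, 0.0095, 0], "roll": 0},
    {"delta_pos": [0.0007, 0.0095, 0], "roll": 0},
    {"delta_pos": [0.0007, 0.0095, 0], "roll": 0},
    {"delta_pos": [0.0007, 0.0095, 0], "roll": 0},
    {"delta_pos": [0.0007, 0.0095, 0], "roll": 0},
    {"delta_pos": [0.0007, 0.0095, 0], "roll": 0},
    {"delta_pos": [0.0007, 0.0095, 0], "roll": 0},
    {"delta_pos": [0.0007, 0.0095, 0], "roll": 0},
    {"delta_pos": [0.0007, 0.0095, 0], "roll": 0},
  ],
)

```text
time_s: 6.95
ee_pos: [0.4859, 0.1144, 0.1392]
ee_rot: [-3.139, 0.003, 1.499]
force: [-0.5, -5.9, 0.1]
finger_gap: 0.0001
grip_force: 2.6
```

```bash
sed -i 's/P=np.array(\[lift(p) for p in X\[k\]\]); P=/P=np.array([lift(p) for p in X[k]]).reshape(-1,3); P=/' look.py
cat > star.py <<'E'
from tips import *
# scene: dark pixels near star plane -> ball blobs ; pointer
def star(c):
    X=cloud(c); g=c["img"].max(-1)<50
    d=X-O; lx=d@ex; ly=d@ey; lz=X[...,2]
    m=g&(abs(lx+.09)<.02)&(np.hypot(ly,lz-.1)<.085)&(np.hypot(ly,lz-.1)>.052)
    A,b=ext(c); vd=A[:,2]
    for ar,ce,k in blobs(m,12):
        p=lift(np.median(X[k],0)+.0085*vd); print("ball ang",np.degrees(np.arctan2(p[1],p[2]-.1)).round(1),"r",np.hypot(p[1],p[2]-.1).round(4),ar)
def ptr(c):
    X=cloud(c)
    for f in (red,green):
        for ar,ce,k in blobs(f(c),6):
            p=lift(np.median(X[k],0))
            if abs(p[0]-.062)<.02 and .03<p[1]<.1 and p[2]>.15:
                v,u=np.nonzero(k); print(f.__name__,ar,ce.round(2),"z@plane",onx(c,ce[0],ce[1],.065)[1:].round(4))
if __name__=="__main__":
    o=bot.get_obs(); print("tcp",lift(o["ee_pos"]).round(4),o["force"].round(1),o["time_s"])
    c=cam("scene"); star(c); ptr(c)
E
python3 star.py; python3 look.py
```

```text
tcp [-0.0853  0.0138  0.1392] [-0.5 -5.9  0.1] 6.95
ball ang -35.0 r 0.0667 41
ball ang 32.4 r 0.0646 85
ball ang 13.5 r 0.0622 89
ball ang -104.4 r 0.0678 31
ball ang 108.9 r 0.0626 63
ball ang -177.3 r 0.0639 44
red 20 [256.1  157.15] z@plane [0.0474 0.2512]
green 62 [245.87 171.82] z@plane [0.0771 0.2265]
[-0.0854  0.0151  0.1393] [-0.1 -4.6  0.2]
red 3225 [532. 106.] med [-0.0144  0.0867  0.1828] lo [-0.0195  0.0787  0.1785] hi [-0.0082  0.095   0.1858]
```

Call:
jog_arm(
  moves=[
    {"delta_pos": [-0.0006, -0.008, 0], "roll": 0},
    {"delta_pos": [0, 0, 0.025], "roll": 0},
    {"delta_pos": [0, 0, 0.025], "roll": 0},
    {"delta_pos": [-0.0031, -0.043, 0], "roll": 0},
    {"delta_pos": [-0.0031, -0.043, 0], "roll": 0},
    {"delta_pos": [0, 0, 0], "roll": 0},
    {"delta_pos": [0, 0, -0.025], "roll": 0},
    {"delta_pos": [0, 0, -0.025], "roll": 0},
    {"delta_pos": [0, 0, 0], "roll": 0},
    {"delta_pos": [0, 0, 0], "roll": 0},
  ],
)

```text
time_s: 8.3
ee_pos: [0.4805, 0.0214, 0.141]
ee_rot: [3.141, -0.001, 1.499]
force: [0.2, -0.1, 0.5]
finger_gap: -0.0001
grip_force: 0.0
```

```bash
python3 star.py
```

```text
tcp [-0.084  -0.0793  0.141 ] [ 0.2 -0.1  0.5] 8.3
ball ang -33.9 r 0.0674 47
ball ang 36.3 r 0.0646 60
ball ang -103.5 r 0.0686 33
ball ang 110.8 r 0.0622 65
ball ang -176.2 r 0.0643 45
red 22 [255.68 157.32] z@plane [0.0487 0.2512]
green 63 [245.83 171.89] z@plane [0.0773 0.2264]
```

Call:
jog_arm(
  moves=[
    {"delta_pos": [0.0007, 0.0094, 0], "roll": 0},
    {"delta_pos": [0.0007, 0.0094, 0], "roll": 0},
    {"delta_pos": [0.0007, 0.0094, 0], "roll": 0},
    {"delta_pos": [0.0007, 0.0094, 0], "roll": 0},
    {"delta_pos": [0.0007, 0.0094, 0], "roll": 0},
    {"delta_pos": [0.0007, 0.0094, 0], "roll": 0},
    {"delta_pos": [0.0007, 0.0094, 0], "roll": 0},
    {"delta_pos": [0.0007, 0.0094, 0], "roll": 0},
    {"delta_pos": [0, 0, 0], "roll": 0},
    {"delta_pos": [-0.0006, -0.008, 0], "roll": 0},
  ],
)

```text
time_s: 9.6
ee_pos: [0.4843, 0.0891, 0.1398]
ee_rot: [-3.14, -0.002, 1.499]
force: [0.8, -0.5, -0.1]
finger_gap: -0.0
grip_force: 0.0
```

```bash
python3 star.py
```

```text
tcp [-0.0851 -0.0116  0.1398] [ 0.8 -0.5 -0.1] 9.6
ball ang -6.4 r 0.0644 178
ball ang -54.1 r 0.0678 44
ball ang -124.5 r 0.0672 35
ball ang 88.6 r 0.0626 69
ball ang 163.5 r 0.0634 54
red 22 [255.68 165.32] z@plane [0.0487 0.2331]
green 63 [245.87 171.89] z@plane [0.0771 0.2263]
```

Call:
jog_arm(
  moves=[
    {"delta_pos": [0, 0, 0.035], "roll": 0},
    {"delta_pos": [0, 0, 0.035], "roll": 0},
    {"delta_pos": [0, 0, 0.035], "roll": 0},
    {"delta_pos": [0.0235, -0.0015, 0], "roll": 0},
    {"delta_pos": [0.0235, -0.0015, 0], "roll": 0},
    {"delta_pos": [0.0235, -0.0015, 0], "roll": 0},
    {"delta_pos": [0, 0, 0], "roll": 0},
    {"delta_pos": [0, 0, 0], "roll": 0},
    {"delta_pos": [0, 0, 0], "roll": 0},
    {"delta_pos": [0, 0, 0], "roll": 0},
  ],
)

```text
time_s: 10.9
ee_pos: [0.5549, 0.0837, 0.2454]
ee_rot: [-3.141, -0.0, 1.499]
force: [-0.9, 0.0, 0.4]
finger_gap: -0.0
grip_force: 0.0
```

```bash
python3 look.py w3.png; python3 star.py | grep -v ball
```

```text
[-0.0143 -0.0118  0.2454] [-0.9  0.   0.4]
red 860 [287.  67.] med [-0.0109  0.086   0.1832] lo [-0.0185  0.0783  0.1793] hi [-0.0028  0.0942  0.1861]
red 560 [450. 137.] med [0.0629 0.0481 0.2326] lo [0.0589 0.0435 0.2296] hi [0.0674 0.0564 0.2355]
green 1500 [448.  75.] med [0.0588 0.0742 0.2303] lo [0.0535 0.0635 0.2225] hi [0.0698 0.0869 0.232 ]
red tip [0.0638 0.0559 0.2307] 56
green tip [0.0633 0.0648 0.2272] 150
tcp [-0.0142 -0.0118  0.2454] [-0.9 -0.   0.1] 10.95
red 22 [255.68 165.32] z@plane [0.0487 0.2331]
green 61 [245.9  171.75] z@plane [0.077  0.2266]
```

View pics/w3.png

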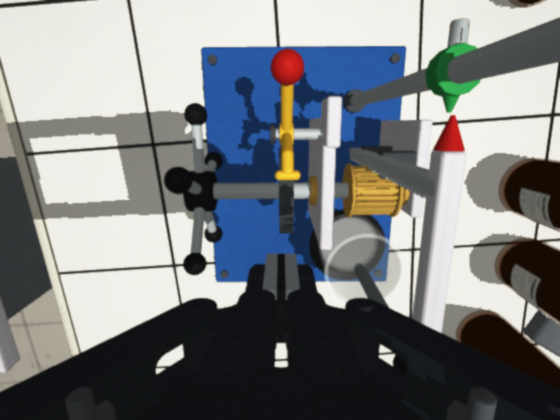

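The view shows the knob parked at (287,67), and the red tip at (452,116) next to the green tip at (451,110). The pointer is about 3.5 mm above the flag, so I can drop the pawl now.

Call:
jog_arm(
  moves=[
    {"delta_pos": [0.0033, 0.0455, 0], "roll": 0},
    {"delta_pos": [0.0033, 0.0455, 0], "roll": 0},
    {"delta_pos": [0.0033, 0.0455, 0], "roll": 0},
    {"delta_pos": [0, 0, 0], "roll": 0},
    {"delta_pos": [0, 0, -0.033], "roll": 0},
    {"delta_pos": [0, 0, -0.033], "roll": 0},
    {"delta_pos": [0, 0, 0], "roll": 0},
    {"delta_pos": [0, 0, 0], "roll": 0},
    {"delta_pos": [0, 0, 0], "roll": 0},
    {"delta_pos": [0, 0, 0], "roll": 0},
  ],
)

```text
time_s: 12.25
ee_pos: [0.5663, 0.2202, 0.181]
ee_rot: [3.139, -0.001, 1.498]
force: [-0.1, -0.7, 0.3]
finger_gap: 0.0002
grip_force: 0.0
```

Call:
jog_arm(
  moves=[
    {"delta_pos": [-0.0007, -0.009, 0], "roll": 0},
    {"delta_pos": [-0.0006, -0.008, 0], "roll": 0},
    {"delta_pos": [-0.0006, -0.008, 0], "roll": 0},
    {"delta_pos": [-0.0006, -0.008, 0], "roll": 0},
    {"delta_pos": [-0.0006, -0.008, 0], "roll": 0},
    {"delta_pos": [-0.0006, -0.008, 0], "roll": 0},
    {"delta_pos": [-0.0006, -0.008, 0], "roll": 0},
    {"delta_pos": [-0.0003, -0.004, 0], "roll": 0},
    {"delta_pos": [0, 0, 0], "roll": 0},
    {"delta_pos": [0, 0, 0], "roll": 0},
  ],
)

```text
time_s: 13.5
ee_pos: [0.5633, 0.1686, 0.1969]
ee_rot: [3.13, -0.019, 1.501]
force: [-24.7, 19.2, 59.9]
finger_gap: -0.0001
grip_force: 29.0
```

```bash
python3 look.py; python3 star.py
```

```text
[-0.0119  0.0734  0.1969] [-24.7  19.2  59.9]
red 83 [480. 347.] med [0.0642 0.0567 0.2304] lo [0.0625 0.0548 0.2288] hi [0.0657 0.0589 0.2316]
green 2087 [475. 289.] med [0.0584 0.0822 0.2301] lo [0.0534 0.0637 0.2205] hi [0.073  0.0878 0.2316]
red tip [0.064  0.0587 0.2304] 9
green tip [0.0627 0.0681 0.23  ] 206
tcp [-0.0119  0.0734  0.1969] [-25.7  18.8  59.7] 13.55
ball ang 15.8 r 0.0661 55
ball ang -53.4 r 0.0674 43
ball ang -124.3 r 0.0678 35
ball ang 88.8 r 0.0618 70
ball ang 163.3 r 0.0639 54
red 12 [254.33 165.92] z@plane [0.0527 0.2329]
green 62 [245.87 171.82] z@plane [0.0771 0.2265]
```

Call:
jog_arm(
  moves=[
    {"delta_pos": [0, 0, 0.02], "roll": 0},
    {"delta_pos": [0.001, 0.01, 0.02], "roll": 0},
    {"delta_pos": [0, 0, 0.02], "roll": 0},
    {"delta_pos": [0.003, 0.04, 0], "roll": 0},
    {"delta_pos": [0, 0, 0], "roll": 0},
    {"delta_pos": [0, 0, 0], "roll": 0},
    {"delta_pos": [0, 0, 0], "roll": 0},
    {"delta_pos": [0, 0, 0], "roll": 0},
    {"delta_pos": [0, 0, 0], "roll": 0},
    {"delta_pos": [0, 0, 0], "roll": 0},
  ],
)

```text
time_s: 14.85
ee_pos: [0.5648, 0.2089, 0.2393]
ee_rot: [-3.142, 0.0, 1.498]
force: [-0.6, -0.8, -0.4]
finger_gap: -0.0001
grip_force: 0.0
```

```bash
python3 look.py; python3 star.py
python3 - <<'E'
from tips import *
for n in ("scene","top"):
    c=cam(n);X=cloud(c)
    for ar,ce,k in blobs(red(c),6):
        p=lift(np.median(X[k],0))
        if abs(p[0])<.04 and abs(p[1])<.2: print(n,"knob",ar,ce,p.round(4))
E
```

```text
[-0.0134  0.1137  0.2393] [-0.6 -0.8 -0.4]
green 599 [426. 313.] med [0.0603 0.085  0.2301] lo [0.0544 0.0791 0.2206] hi [0.073  0.0882 0.2316]
green tip [0.072  0.08   0.2304] 60
tcp [-0.0134  0.1138  0.2393] [-0.7  0.2 -0.1] 14.9
ball ang 15.9 r 0.0663 55
ball ang -53.9 r 0.0678 44
ball ang -124.4 r 0.0681 35
ball ang 88.8 r 0.0623 69
ball ang 163.6 r 0.0637 55
green 61 [245.89 171.75] z@plane [0.0771 0.2266]
scene knob 56 [279.53571429 192.10714286] [-0.0135  0.0567  0.1995]
```

Call:
jog_arm(
  moves=[
    {"delta_pos": [0, 0, -0.03], "roll": 0},
    {"delta_pos": [0, 0, -0.033], "roll": 0},
    {"delta_pos": [0, 0, 0], "roll": 0},
    {"delta_pos": [-0.0008, -0.012, 0], "roll": 0},
    {"delta_pos": [-0.0008, -0.012, 0], "roll": 0},
    {"delta_pos": [-0.0004, -0.006, 0], "roll": 0},
    {"delta_pos": [-0.0004, -0.006, 0], "roll": 0},
    {"delta_pos": [-0.0004, -0.006, 0], "roll": 0},
    {"delta_pos": [-0.0004, -0.006, 0], "roll": 0},
    {"delta_pos": [0, 0, 0], "roll": 0},
  ],
)

```text
time_s: 16.3
ee_pos: [0.5615, 0.1607, 0.1762]
ee_rot: [-3.141, 0.0, 1.498]
force: [-0.5, -0.3, -0.6]
finger_gap: -0.0001
grip_force: 0.0
```

```bash
cat > knob.py <<'E'
from tips import *
c=cam("scene");X=cloud(c)
for ar,ce,k in blobs(red(c),6):
    p=lift(np.median(X[k],0))
    if abs(p[0])<.04 and abs(p[1])<.2: print("knob",ar,ce.round(1),p.round(4))
save(c,"s_last.png")
E
python3 knob.py; python3 look.py; python3 star.py
```

```text
knob 37 [286.5 190.4] [-0.0149  0.038   0.1981]
[-0.0132  0.0657  0.1762] [-1.4 -0.7 -0.1]
red 262 [281. 356.] med [-0.0133  0.0359  0.1969] lo [-0.0159  0.0319  0.1929] hi [-0.0111  0.0424  0.2048]
red 91 [526. 369.] med [0.0645 0.0572 0.23  ] lo [ 0.0629 -0.1245  0.0175] hi [0.2559 0.0589 0.2314]
green 3190 [516. 302.] med [0.0576 0.0817 0.2297] lo [0.0533 0.0638 0.2203] hi [0.0672 0.0879 0.2315]
red tip [0.064  0.0588 0.2302] 9
green tip [0.0629 0.0671 0.229 ] 317
tcp [-0.0132  0.0659  0.1762] [ 0.5 -0.2  0.5] 16.4
ball ang 15.4 r 0.0661 55
ball ang -54.3 r 0.0672 44
ball ang -124.8 r 0.0666 36
ball ang 88.6 r 0.0626 70
ball ang 163.2 r 0.063 54
red 6 [253.33 166.33] z@plane [0.0556 0.2327]
green 61 [245.89 171.75] z@plane [0.0771 0.2266]
```

Call:
jog_arm(
  moves=[
    {"delta_pos": [0, 0, 0.03], "roll": 0},
    {"delta_pos": [0, 0, 0.03], "roll": 0},
    {"delta_pos": [-0.0387, -0.037, 0], "roll": 0},
    {"delta_pos": [-0.0387, -0.037, 0], "roll": 0},
    {"delta_pos": [0, 0, 0], "roll": 0},
    {"delta_pos": [0, 0, -0.033], "roll": 0},
    {"delta_pos": [0, 0, -0.033], "roll": 0},
    {"delta_pos": [0, 0, -0.032], "roll": 0},
    {"delta_pos": [0, 0, 0], "roll": 0},
    {"delta_pos": [0, 0, 0], "roll": 0},
  ],
)

```text
time_s: 17.7
ee_pos: [0.4856, 0.0875, 0.1395]
ee_rot: [3.139, -0.0, 1.499]
force: [0.3, 0.3, -0.2]
finger_gap: -0.0001
grip_force: 0.0
```

```bash
python3 knob.py; python3 look.py; python3 star.py
```

```text
knob 55 [286.4 190.4] [-0.0133  0.0356  0.196 ]
[-0.0834 -0.0131  0.14  ] [ 0.1 -0.7  1. ]
red 2984 [536. 210.] med [-0.015   0.0312  0.1961] lo [-0.0194  0.0227  0.1917] hi [-0.0098  0.0389  0.1993]
tcp [-0.0833 -0.0131  0.1402] [-0.2  0.2 -0.5] 17.8
ball ang -7.9 r 0.0639 171
ball ang -53.8 r 0.0675 43
ball ang -124.7 r 0.0672 34
ball ang 88.7 r 0.0621 69
ball ang 163.9 r 0.0645 54
red 23 [255.7  165.39] z@plane [0.0487 0.233 ]
green 63 [245.87 171.79] z@plane [0.0771 0.2265]
```

Call:
jog_arm(
  moves=[
    {"delta_pos": [0.0002, 0.003, 0], "roll": 0},
    {"delta_pos": [0.0002, 0.003, 0], "roll": 0},
    {"delta_pos": [0.0002, 0.003, 0], "roll": 0},
    {"delta_pos": [0.0001, 0.002, 0], "roll": 0},
    {"delta_pos": [0.0001, 0.002, 0], "roll": 0},
    {"delta_pos": [0, 0, 0], "roll": 0},
    {"delta_pos": [0, 0, 0], "roll": 0},
    {"delta_pos": [0, 0, 0], "roll": 0},
    {"delta_pos": [0, 0, 0], "roll": 0},
    {"delta_pos": [0, 0, 0], "roll": 0},
  ],
)

```text
time_s: 19.1
ee_pos: [0.4849, 0.0991, 0.138]
ee_rot: [-3.141, 0.002, 1.498]
force: [-0.5, -5.2, -1.3]
finger_gap: -0.0004
grip_force: 2.2
```

Call:
jog_arm(
  moves=[
    {"delta_pos": [0.0001, 0.002, 0], "roll": 0},
    {"delta_pos": [0.0001, 0.002, 0], "roll": 0},
    {"delta_pos": [0, 0, 0], "roll": 0},
    {"delta_pos": [0, 0, 0], "roll": 0},
    {"delta_pos": [0, 0, 0], "roll": 0},
    {"delta_pos": [0, 0, 0], "roll": 0},
    {"delta_pos": [0, 0, 0], "roll": 0},
    {"delta_pos": [0, 0, 0], "roll": 0},
    {"delta_pos": [0, 0, 0], "roll": 0},
    {"delta_pos": [0, 0, 0], "roll": 0},
  ],
)

```text
time_s: 20.35
ee_pos: [0.485, 0.1023, 0.1379]
ee_rot: [-3.141, 0.004, 1.498]
force: [0.1, -7.3, -0.9]
finger_gap: -0.0
grip_force: 3.1
```

```bash
python3 knob.py; python3 look.py; python3 star.py
```

```text
knob 58 [286.9 190.6] [-0.014   0.035   0.1955]
[-0.0854  0.0017  0.1379] [ 0.7 -7.2 -0.5]
red 2763 [536. 266.] med [-0.0149  0.0309  0.1956] lo [-0.0193  0.0225  0.1909] hi [-0.0096  0.0379  0.1988]
tcp [-0.0854  0.0017  0.1379] [-0.3 -6.7 -1.2] 20.45
ball ang 5.3 r 0.0623 169
ball ang -46.4 r 0.068 43
ball ang -118.0 r 0.0676 33
ball ang 95.6 r 0.0618 68
ball ang 170.5 r 0.0634 51
red 25 [255.6  166.48] z@plane [0.049  0.2306]
green 63 [245.87 171.89] z@plane [0.0771 0.2263]
```

Call:
jog_arm(
  moves=[
    {"delta_pos": [0.0001, 0.002, 0], "roll": 0},
    {"delta_pos": [0.0001, 0.002, 0], "roll": 0},
    {"delta_pos": [0, 0, 0], "roll": 0},
    {"delta_pos": [0, 0, 0], "roll": 0},
    {"delta_pos": [0, 0, 0], "roll": 0},
    {"delta_pos": [0, 0, 0], "roll": 0},
    {"delta_pos": [0, 0, 0], "roll": 0},
    {"delta_pos": [0, 0, 0], "roll": 0},
    {"delta_pos": [0, 0, 0], "roll": 0},
    {"delta_pos": [0, 0, 0], "roll": 0},
  ],
)

```text
time_s: 21.75
ee_pos: [0.485, 0.1031, 0.1377]
ee_rot: [-3.141, 0.01, 1.499]
force: [-0.4, -16.1, -0.3]
finger_gap: 0.0
grip_force: 7.2
```

Call:
jog_arm(
  moves=[
    {"delta_pos": [0.0001, 0.002, 0], "roll": 0},
    {"delta_pos": [0.0001, 0.002, 0], "roll": 0},
    {"delta_pos": [0, 0, 0], "roll": 0},
    {"delta_pos": [0, 0, 0], "roll": 0},
    {"delta_pos": [0, 0, 0], "roll": 0},
    {"delta_pos": [0, 0, 0], "roll": 0},
    {"delta_pos": [0, 0, 0], "roll": 0},
    {"delta_pos": [0, 0, 0], "roll": 0},
    {"delta_pos": [0, 0, 0], "roll": 0},
    {"delta_pos": [0, 0, 0], "roll": 0},
  ],
)

```text
time_s: 23.0
ee_pos: [0.4851, 0.1038, 0.1376]
ee_rot: [-3.14, 0.017, 1.499]
force: [-0.9, -26.1, 0.3]
finger_gap: -0.0001
grip_force: 11.6
```

```bash
python3 knob.py; python3 look.py; python3 star.py
```

```text
knob 56 [287.  190.5] [-0.0135  0.0343  0.1956]
[-0.0854  0.0032  0.1376] [ -1.  -26.2   0.8]
red 2765 [536. 274.] med [-0.0149  0.031   0.1955] lo [-0.0194  0.0226  0.1908] hi [-0.0097  0.0379  0.1989]
tcp [-0.0854  0.0032  0.1376] [ -0.  -25.2  -0.7] 23.1
ball ang 7.8 r 0.063 172
ball ang -46.4 r 0.0683 42
ball ang -116.9 r 0.0677 33
ball ang 97.0 r 0.0623 64
ball ang 171.7 r 0.0632 51
red 24 [255.75 166.46] z@plane [0.0485 0.2305]
green 62 [245.9  171.82] z@plane [0.077  0.2264]
```

This is the hard stop: 26 N with no further motion. I'll back off, retreat and verify.

Call:
jog_arm(
  moves=[
    {"delta_pos": [-0.0003, -0.004, 0], "roll": 0},
    {"delta_pos": [-0.0006, -0.008, 0], "roll": 0},
    {"delta_pos": [-0.0006, -0.007, 0], "roll": 0},
    {"delta_pos": [0, 0, 0], "roll": 0},
    {"delta_pos": [0, 0, 0.035], "roll": 0},
    {"delta_pos": [0, 0, 0.035], "roll": 0},
    {"delta_pos": [0, 0, 0.035], "roll": 0},
    {"delta_pos": [0.0235, -0.0015, 0], "roll": 0},
    {"delta_pos": [0.0235, -0.0015, 0], "roll": 0},
    {"delta_pos": [0.0235, -0.0015, 0], "roll": 0},
  ],
)

```text
time_s: 24.4
ee_pos: [0.5552, 0.0895, 0.2435]
ee_rot: [3.141, -0.001, 1.499]
force: [-0.5, -0.3, 0.5]
finger_gap: -0.0002
grip_force: 0.0
```

Call:
jog_arm(
  moves=[
    {"delta_pos": [0, 0, 0], "roll": 0},
    {"delta_pos": [0, 0, 0], "roll": 0},
    {"delta_pos": [0, 0, 0], "roll": 0},
    {"delta_pos": [0, 0, 0], "roll": 0},
    {"delta_pos": [0, 0, 0], "roll": 0},
    {"delta_pos": [0, 0, 0], "roll": 0},
    {"delta_pos": [0, 0, 0], "roll": 0},
    {"delta_pos": [0, 0, 0], "roll": 0},
    {"delta_pos": [0, 0, 0], "roll": 0},
    {"delta_pos": [0, 0, 0], "roll": 0},
  ],
)

```text
time_s: 25.65
ee_pos: [0.5546, 0.0886, 0.2433]
ee_rot: [-3.142, -0.0, 1.498]
force: [0.5, 0.6, -0.1]
finger_gap: -0.0002
grip_force: 0.0
```

```bash
python3 knob.py; python3 look.py w4.png; python3 star.py
```

```text
knob 51 [286.9 190.3] [-0.0138  0.0336  0.1959]
[-0.015  -0.007   0.2433] [-0.7  0.8 -0.3]
red 545 [450. 148.] med [0.0629 0.0482 0.2301] lo [0.0588 0.0435 0.227 ] hi [0.0674 0.0571 0.2329]
red 810 [289. 177.] med [-0.0104  0.0299  0.1965] lo [-0.0185  0.0217  0.1916] hi [-0.0022  0.0373  0.1993]
green 1509 [450.  85.] med [0.0588 0.0747 0.2303] lo [0.0535 0.0638 0.2226] hi [0.0694 0.0869 0.232 ]
red tip [0.0638 0.0563 0.2282] 55
green tip [0.0633 0.0651 0.2272] 151
tcp [-0.015  -0.007   0.2433] [-0.3 -0.2 -0.2] 25.75
ball ang -47.1 r 0.0673 45
ball ang 22.4 r 0.0649 56
ball ang -117.0 r 0.0678 32
ball ang 96.4 r 0.0623 66
ball ang 171.1 r 0.063 50
red 23 [255.52 166.35] z@plane [0.0492 0.2309]
green 63 [245.87 171.89] z@plane [0.0771 0.2263]
```

View pics/w4.png

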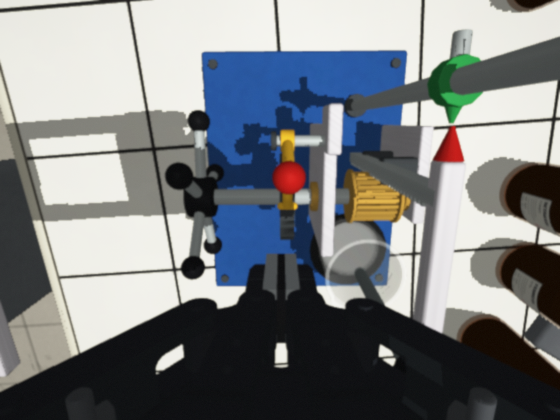

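The knob at (289,177) is back at its home position. The red and green tips, at (452,125) and (453,122), are level to about 1 mm, and the robot is clear of everything.

```bash
python3 -c "
from bench import bot
print(bot.sign_off())"
```

```text
the job is handed in; nothing more can be done
None
```

The job is handed in at about 26 s: the probe is lowered, the pointer sits about 1 mm above the flag, and the pawl is home at the hard stop; on the first try at letting the pawl fall in, the finger rode up on the knob at about 66 N.

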